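Change the backup batteries in an alarm panel's battery bay

TASK

Change the batteries in the white alarm-panel battery bay: lift the blue lever so that the yellow keeper bar drops, draw every used black pack out from under the bridge and set it flat, fin up, in the blue return tray, and slide every red pack that is there under the bridge into a lane of its own, fully home against the end stop. Then press the lever down until it clicks and stays down, with the keeper standing behind the packs. Leave the other things on the bench where they are.

Things in the scene. Friction and masses are not known exactly. Their poses are not given: they have to be found in the camera images.
- bay: white battery bay, fixed. Origin: centre of the underside of its base plate (210 mm along x, 222 along y, 18 high). Lane floor at z = 18 mm. Three lanes run along x, open to -x, centre lines at y = +66, 0, -66 mm: flat open floor from x = -105 to 28 mm, then 51 mm wide between 15 mm dividers with rounded noses, 45 mm high over the floor. End stop face at x = 95 mm.
- bridge_edge (a point): middle of the front top edge of the bay's fixed perforated bridge (bay x = 50, y = 0, z = 68 mm), which roofs the lanes from here to the end stop; its underside is 45 mm above the lane floor. A pack goes in only by setting it on the open floor, contact end towards the stop and short of the bridge, and sliding it to +x; it comes out by sliding at least 50 mm to -x before lifting.
- keeper_line (a point): on the lane floor above the middle of the yellow keeper bar (bay x = -34 mm; 6 mm thick, across all lanes). It lies sunk in the floor with the lever up and stands 11 mm above it with the lever down. The rear of a pack that is home is at bay x = -25 mm; a pack more than 6 mm short of home is in the bar's way and jams the lever.
- lever (a joint): blue-tipped sprung lever at the bay's +y side, starting down. Rad: 0 = up (arm 29 degrees above level, pointing to the bay's -x), 0.50 = fully down (level). A spring pushes it up; pressing down on the pad takes about 3 N, then 11 N from 0.31 rad on. Past 0.43 the detent draws it to 0.50 and holds it; below that it springs up. To free it, lift the pad (say, pinch its sides) by 15 mm with about 4 N.
- lever_pad (a point): middle of the top face of the lever's blue pad (45 mm along the arm, 32 mm wide, 12 mm thick), 120 mm from the hinge line; moves with the lever: 115 mm above the table when up, 58 mm when down
- hinge (a point): on the lever's hinge line (along the bay's y), 50 mm above the table; fixed in the bay at x = 20, y = 155 mm
- tray: blue open return tray, fixed, 215 mm (x) by 165 mm (y), walls 35 mm high and 4 mm thick. Origin: centre of the underside
- tray_in (a point): centre of the tray's inner floor (4 mm above the table); x and y along the tray's 215 and 165 mm sides. Three packs fit side by side, their 120 mm along the tray's y, 66 mm apart along its x
- lane0 (a point): where the origin of a pack lies when it is fully home in lane 0 (bay x = 35 mm, y = 66 mm, z = 18 mm); axes as the bay's
- lane1 (a point): where the origin of a pack lies when it is fully home in lane 1 (bay x = 35 mm, y = 0 mm, z = 18 mm); axes as the bay's
- lane2 (a point): where the origin of a pack lies when it is fully home in lane 2 (bay x = 35 mm, y = -66 mm, z = 18 mm); axes as the bay's
- old0: used pack, black with a grey fin (absent in some starts); starts fully home in lane 0. 120 x 46 x 40 mm, 0.25 to 0.4 kg. Origin: centre of the underside; x runs along the 120 mm towards its contact end, y across the 46 mm. Upright grey grip fin on top, centre at x = -25 mm, 40 mm along x, 14 mm wide along y, from 40 to 74 mm above the underside; the weight sits under the fin.
- old1: used pack, black with a grey fin (absent in some starts); starts fully home in lane 1. 120 x 46 x 40 mm, 0.25 to 0.4 kg. Origin: centre of the underside; x runs along the 120 mm towards its contact end, y across the 46 mm. Upright grey grip fin on top, centre at x = -25 mm, 40 mm along x, 14 mm wide along y, from 40 to 74 mm above the underside; the weight sits under the fin.
- old2: used pack, black with a grey fin (absent in some starts); starts fully home in lane 2. 120 x 46 x 40 mm, 0.25 to 0.4 kg. Origin: centre of the underside; x runs along the 120 mm towards its contact end, y across the 46 mm. Upright grey grip fin on top, centre at x = -25 mm, 40 mm along x, 14 mm wide along y, from 40 to 74 mm above the underside; the weight sits under the fin.
- new0: new pack, red with a black fin (absent in some starts); starts on the table to the left of the bay. 120 x 46 x 40 mm, 0.25 to 0.4 kg. Origin: centre of the underside; x runs along the 120 mm towards its contact end, y across the 46 mm. Upright black grip fin on top, centre at x = -25 mm, 40 mm along x, 14 mm wide along y, from 40 to 74 mm above the underside; the weight sits under the fin.
- new1: new pack, red with a black fin (absent in some starts); starts on the table to the left of the bay. 120 x 46 x 40 mm, 0.25 to 0.4 kg. Origin: centre of the underside; x runs along the 120 mm towards its contact end, y across the 46 mm. Upright black grip fin on top, centre at x = -25 mm, 40 mm along x, 14 mm wide along y, from 40 to 74 mm above the underside; the weight sits under the fin.
- new2: new pack, red with a black fin (absent in some starts); starts on the table to the left of the bay. 120 x 46 x 40 mm, 0.25 to 0.4 kg. Origin: centre of the underside; x runs along the 120 mm towards its contact end, y across the 46 mm. Upright black grip fin on top, centre at x = -25 mm, 40 mm along x, 14 mm wide along y, from 40 to 74 mm above the underside; the weight sits under the fin.
- pir: white motion detector (75 x 60 x 42 mm), a bystander to be left alone; origin at the centre of its underside
- driver: screwdriver, a bystander to be left alone; origin at the centre of its underside
- spool: orange spool (64 mm across, 30 mm high), a bystander to be left alone; origin at the centre of its underside
- siren: white siren with a red lens (120 x 85 x 50 mm), a bystander to be left alone; origin at the centre of its underside

How it is judged:
By the outcome, as a careful person would: the job done as asked, in the order asked, and still so for the second after the job is handed in, with the robot touching nothing.
Of old0, old1, old2 only 2 to 3 are there at a start; the rules pass over those that are not, and their reading is None.
Of new0, new1, new2 only 2 to 3 are there at a start; the rules pass over those that are not, and their reading is None.
At some moment in a run one of new0, new1, new2 may be knocked a few centimetres aside while the robot is not near it.
Once in a run the grip may slacken for a moment while it holds something.
It also fails if it takes over 210 s, if anything falls off the work surface, if the arm or the gripper's body presses on something with over 40 N, if the wrist force passes 120 N, or if a joint passes its speed limit or range.

ROBOT

A 7-joint arm with a two-finger parallel gripper is mounted at the origin on the work surface. World frame = base frame: x ahead of the robot, y to its left, z up, the work surface at z = 0. Lengths are in m, angles in rad, forces in N, time in s.
With the tool pointing down it reaches from about 0.35 to 0.9 m from the base axis. Payload 8.1 kg.
Tool frame: the origin (TCP) lies at the very end of the fingers, on their centre line; the grasp point (between the pads) lies 19 mm behind it (arm.tcp_to_grasp is the z of the grasp point in the tool frame, in m); z points along the fingers, y is the line along which they close (so a half turn about z gives the same grasp; the last joint's range is limited). The gripper opens to 92 mm and grips with 3 to 60 N. Pads are 19 mm wide; open, the fingers measure 130 mm over their backs; the gripper's body (75 mm by 190 mm) begins 47 mm behind the grasp point.
Start: joints at [1.031, 0.434, 0.025, 1.573, -0.012, 1.134, -0.075], TCP at [0.264, -0.566, 0.195] pointing down, gripper open.
Joint ranges: [-2.62, 2.62], [-0.44, 2.09], [-1.27, 1.32], [0.08, 2.57], [-1.32, 4.46], [0.12, 2], [-2.74, 2.74]. Speed limits (rad/s): [2.22, 2.22, 3.01, 3.01, 3.14, 3.14, 3.14].

INTERFACE

Orientations are given as a rotation vector (axis times angle).
In Python, from cell import readout, vision, sign_off, arm gives the robot as it stands. The module is installed in compiled form; this text tells all that it offers.
- The arm moves only by the shell command python3 -m creep 'ROWS' [FORCE]. ROWS is JSON, a list of rows, each a list of 5 numbers: the shift along the tool's x, y, z in units of 4 cm (1.0 is 4 cm), then the turn about the tool's z in units of 4 degrees (1.0 is 4 degrees), then the opening, from 0 (shut) to 1 (fully open). A call has 1 to 12 rows; each row shifts and turns the commanded pose from where the row before left it, along the tool's axes as they then stand; what a row does not reach is not made up. A row lasts 1/8 s, in which the tool goes at most 62.5 mm and 10.7 degrees, less where a joint would pass 70% of its speed; a pose out of reach is approached as far as the arm can. A call with a number of a shift or a turn outside -1 to 1 is refused whole. A call with a gripper value outside its range is refused whole. The fingers move at their own pace and stop on an object; FORCE is the grip in N (left out, the last holds). Time passes only in rows, so rows that do not move let the fingers close. It gives the time, the measured TCP pose, the force, the opening and the grip force at its end, in the units of the state.
- readout.observe(): the state, without advancing time (a new reading comes with each control period).
- vision.get_image(name): name is "side" or "top" or "wrist"; returns a dict with "pixels" (384x512x3 uint8, blue, green, red), "z_map" (384x512 float32, m along the optical axis (not along the pixel's ray), 0 where there is no reading), "camera_matrix" (3x3 intrinsics, pixels), "position" and "rotation" of the camera in the world. Camera axes: x right, y up, looking along -z (the intrinsics and any distortion apply to the point x, -y, -z); pixel columns grow to the right and rows downward; lengths in m; the calibration is good to about 2 mm. A picture is of the moment at which its call begins.
- sign_off(): hands the job in; it is judged then, once.
The state is a dict: "clock": time; "joints": joint angles; "dq": joint speeds; "joint_efforts": joint torques, N m; "position": TCP position; "ee_rot": TCP orientation; "force": force on the tool from outside, world axes, zero at the start; "ft_torque": the same for the moment, N m; "width": opening from 0.0 (shut) to 1.0 (fully open); "gripper_force": force on a finger pad.
Only numpy, scipy, OpenCV 4.12 (cv2) and the standard library are available. Lean on these libraries where they do the work, as an engineer would, in place of code of your own. Each camera call takes 0.05 s, during which the arm holds its last target. There are 200 camera calls.

## Working session

There is one attempt and no reset: what is moved stays moved. The work goes in short steps, Python scripts to look and compute and a shell command to move; the robot and the scene stay as the last step left them, time stands still between calls to the robot, and variables do not carry over. Pictures are saved under pics/ and viewed, at most 14 in all, crops included, and the job is handed in when it is done.

```bash
mkdir -p pics
cat > h.py <<'E'
import numpy as np, cv2
from cell import readout, vision, arm
from scipy.spatial.transform import Rotation as R
def cloud(im):
    K=np.array(im["camera_matrix"]);z=im["z_map"];v,u=np.indices(z.shape)
    p=np.stack([(u-K[0,2])/K[0,0]*z,-(v-K[1,2])/K[1,1]*z,-z],-1)
    Rm=np.array(im["rotation"])
    if Rm.shape!=(3,3): Rm=R.from_rotvec(Rm).as_matrix()
    return p@Rm.T+np.array(im["position"])
E
python3 - <<'E'
from h import *
s=readout.observe();print(s)
for n in("top","side"):
    im=vision.get_image(n);print(n,im["camera_matrix"],im["position"],im["rotation"],im.keys())
    cv2.imwrite(f"pics/{n}0.png",im["pixels"]);np.savez(f"{n}0.npz",px=im["pixels"],P=cloud(im))
E
```

```text
{'clock': 0.0, 'joints': array([ 1.03140383,  0.43520384,  0.02493603,  1.57408896, -0.01158782,
        1.13402465, -0.07509834]), 'dq': array([ 0.00012628, -0.00098486,  0.00115047,  0.00050684, -0.00023188,
       -0.00243021, -0.0001345 ]), 'joint_efforts': array([ 8.86431935e-04, -6.67835283e+01,  9.85169895e-01, -3.14453530e+01,
       -6.06120494e-02,  4.26631712e-02,  9.39564825e-05]), 'position': array([ 0.26411631, -0.56582508,  0.19445964]), 'ee_rot': array([-3.06550679e+00, -6.80299282e-01,  7.47454337e-04]), 'force': array([ 0.85618466,  0.34601314, -0.12146785]), 'ft_torque': array([-0.03195015, -0.00189263, -0.02553502]), 'gripper_force': 0.0, 'width': 0.9991232377471861}
top [[457.78687019   0.         251.08493283]
 [  0.         457.78687019 185.29909259]
 [  0.           0.           1.        ]] [ 0.45310051 -0.00537494  1.19507105] [ 0.04536888 -0.07288745 -1.54276991] dict_keys(['pixels', 'z_map', 'camera_matrix', 'position', 'rotation'])
side [[428.81381144   0.         256.77187672]
 [  0.         428.81381144 187.39774299]
 [  0.           0.           1.        ]] [-0.0720251   0.74381764  0.88910494] [ 0.37153723 -1.0570515  -2.24771772] dict_keys(['pixels', 'z_map', 'camera_matrix', 'position', 'rotation'])
```

View pics/top0.png

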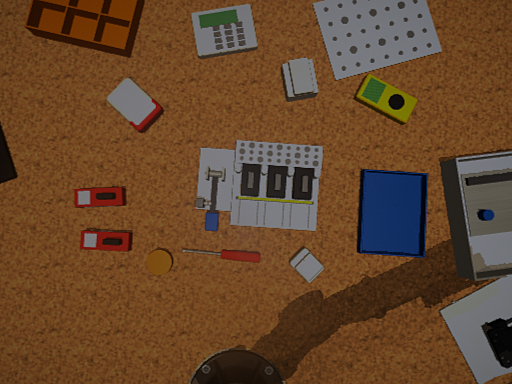

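View pics/side0.png

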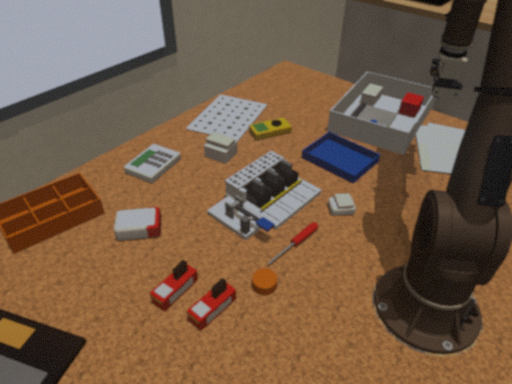

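The top view shows the bay at about (277,185), with black packs in all three lanes and fins near (251,180), (277,182) and (303,184). The yellow keeper runs along row 201 and the blue lever pad is at (211,221). Two red packs lie at (100,197) and (106,240), contact ends to the image left. The tray is at (393,213), and the pir and driver are just below the bay. The side view agrees.

Run:
```python
from h import *
for n in("top","side"):
    d=np.load(f"{n}0.npz");px=d["px"];P=d["P"];hsv=cv2.cvtColor(px,cv2.COLOR_BGR2HSV)
    H,S,V=[hsv[...,i].astype(int) for i in range(3)];x,y,z=P[...,0],P[...,1],P[...,2]
    print("==",n,"table z",np.median(z[(abs(y)<.5)&(x>.1)&(x<.8)]))
    def comps(m,lab,mn=8):
        k,L,st,c=cv2.connectedComponentsWithStats(m.astype(np.uint8),connectivity=8)
        for i in range(1,k):
            if st[i,4]<mn: continue
            q=P[L==i];r=cv2.minAreaRect((q[:,:2]*1000).astype(np.float32))
            print(lab,"px",c[i].round(0),"n",len(q),"med",np.median(q,0).round(4),"zr",q[:,2].min().round(3),q[:,2].max().round(3),"rect",np.round(r[0],1),np.round(r[1],1),round(r[2],1))
    ws=(x>.1)&(x<.75)&(y>-.45)&(y<.5)
    comps(ws&(abs(H-28)<8)&(S>120)&(V>90)&(z>.01)&(z<.06),"yellow",30)
    comps(ws&(H>105)&(H<130)&(S>130)&(V>50),"blue",40)
    red=((H<5)|(H>174))&(S>150)&(V>80)
    comps(ws&red&(z<.06),"red",60)
    bay=(x>.3)&(x<.62)&(y>-.2)&(y<.15)
    comps(bay&(z>.08)&(z<.1),"fin",5)
    comps((x>.25)&(x<.5)&(y>.2)&(y<.5)&(z>.06)&(z<.08),"newfin",5)
    comps((x>.25)&(x<.55)&(y>.2)&(y<.55)&(z>.03)&(z<.046),"newtop",50)
    comps((x>.3)&(x<.65)&(y>-.2)&(y<.15)&(z>.012)&(z<.024),"bayfloor",100)
    comps((x>.3)&(x<.65)&(y>-.2)&(y<.15)&(z>.062)&(z<.075),"bridge",30)
    comps((x>.2)&(x<.6)&(y>-.5)&(y<-.15)&(z>.028)&(z<.042),"trayrim/pir",20)
```

```text
== top table z 0.001419271335493022
yellow px [399. 114.] n 229 med [ 0.7396 -0.4056  0.0331] zr 0.026 0.039 rect [ 733.3 -395.9] [84.4 32.4] 89.9
yellow px [275. 200.] n 173 med [ 0.5066 -0.0888  0.0299] zr 0.014 0.036 rect [506.7 -85.6] [187.    6.7] 87.6
blue px [387. 213.] n 4161 med [ 0.4807 -0.3819  0.0054] zr -0.005 1.195 rect [ 488.  -230.3] [446.7 213.9] 87.7
blue px [211. 221.] n 203 med [0.4482 0.0723 0.0588] zr 0.053 0.065 rect [447.7  72. ] [29.2 41.8] 87.4
red px [147. 117.] n 200 med [0.7041 0.2408 0.0474] zr 0.039 0.054 rect [710.9 247.1] [31.7 84.4] 46.8
red px [101. 197.] n 551 med [0.4993 0.3516 0.0403] zr 0.034 0.046 rect [501.3 358.1] [ 45.3 118.7] 4.2
red px [107. 241.] n 544 med [0.3937 0.3297 0.0401] zr -0.002 0.049 rect [392.9 344.9] [133.6  44.7] 88.6
red px [240. 256.] n 317 med [ 0.3628 -0.0015  0.0244] zr 0.013 0.032 rect [362.9  -1.6] [97.1 21.9] 85.6
fin px [251. 180.] n 97 med [ 0.5494 -0.0227  0.0922] zr 0.083 0.098 rect [549.8 -22.3] [13.9 39.4] 86.9
fin px [278. 182.] n 101 med [ 0.5466 -0.0883  0.0921] zr 0.081 0.098 rect [546.8 -88.2] [14.2 39.3] 
[... 3903 characters left out ...]
4 rect [615.1 -86.8] [ 73.5 221.3] 1.4
bridge px [286. 169.] n 42 med [ 0.5388 -0.1441  0.0684] zr 0.062 0.075 rect [ 543.8 -145.2] [39.3 16.1] 14.4
bridge px [271. 179.] n 39 med [ 0.5461 -0.0781  0.0689] zr 0.062 0.075 rect [546.5 -78. ] [39.7  9.1] 9.2
bridge px [257. 189.] n 42 med [ 0.5454 -0.0125  0.0678] zr 0.062 0.075 rect [552.2 -13.8] [44.5 12. ] 7.1
bridge px [244. 219.] n 56 med [0.4925 0.1075 0.0673] zr 0.062 0.071 rect [493.  104.4] [21.4 26. ] 5.2
trayrim/pir px [341. 154.] n 331 med [ 0.4766 -0.3695  0.0323] zr 0.028 0.038 rect [ 482.1 -385. ] [172.5 218.9] 88.3
trayrim/pir px [343. 200.] n 168 med [ 0.3404 -0.1668  0.0398] zr 0.028 0.042 rect [ 341.9 -168.7] [61.4 64.3] 57.5
```

```bash
cat >> h.py <<'E'
def yaw(s=None):
    s=s or readout.observe();m=R.from_rotvec(s["ee_rot"]).as_matrix();return np.degrees(np.arctan2(m[1,0],m[0,0]))
def go(x,y,z,yw):
    "print units: turn first, then shifts in tool axes at yaw yw"
    s=readout.observe();d=np.array([x,y,z])-s["position"];c,n=np.cos(np.radians(yw)),np.sin(np.radians(yw))
    t=(yaw(s)-yw+180)%360-180
    print("at",s["position"].round(4),"yaw",yaw(s).round(2),"t",round(s["clock"],2),"| UNITS x %.2f y %.2f z %.2f turn %.2f"%((d[0]*c+d[1]*n)/.04,(d[0]*n-d[1]*c)/.04,-d[2]/.04,t/4),"F",s["force"].round(1),"w",round(s["width"],3),"gf",round(s["gripper_force"],1))
E
python3 -m creep '[[0,0,0,0.98,1],[0,0,0,0.98,1],[0,0,0,0.98,1],[0,0,0,0.98,1],[0,0,0,0.98,1],[0,0,0,0.98,1],[0,0,0,0.98,1]]'
python3 -m creep '[[0.3,-0.95,0,0,1],[0.3,-0.95,0,0,1],[0.3,-0.95,0,0,1],[0.3,-0.95,0,0,1],[0.3,-0.95,0,0,1],[0.3,-0.95,0,0,1],[0.3,-0.95,0,0,1],[0.3,-0.95,0,0,1],[0.3,-0.95,0,0,1],[0.3,-0.95,0,0,1]]'
python3 - <<'E'
from h import *
go(.446,.074,.195,-2.5)
im=vision.get_image("wrist");cv2.imwrite("pics/w1.png",im["pixels"]);P=cloud(im);print(im["position"])
np.savez("w1.npz",px=im["pixels"],P=P)
E
```

```text
clock: 0.98
position: [0.2643, -0.566, 0.1948]
ee_rot: [-3.14, 0.07, 0.001]
force: [-0.3, 0.6, 0.9]
width: 0.998
gripper_force: 0.0
clock: 2.22
position: [0.4004, -0.1904, 0.1951]
ee_rot: [-3.141, 0.066, 0.001]
force: [1.2, -0.5, 0.6]
width: 0.999
gripper_force: 0.0
at [ 0.4004 -0.1904  0.1951] yaw -2.42 t 2.23 | UNITS x 0.85 y -6.65 z 0.00 turn 0.02 F [ 1.2 -0.5  0.6] w 0.999 gf 0.0
[ 0.46745307 -0.19270105  0.38501287]
```

View pics/w1.png

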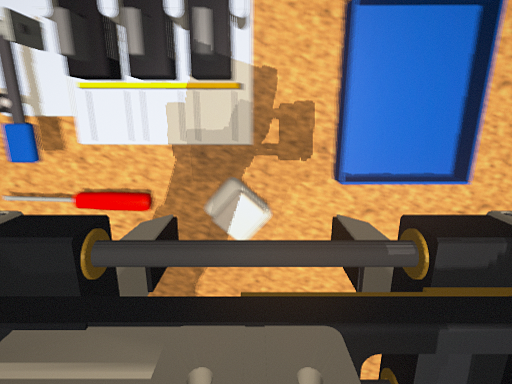

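The wrist view shows the three packs with fins at the top-left, the keeper along row 86, the lever pad at (20,142), the driver at (110,201), the pir at (238,208) and the tray at right. The fingers are symmetric about column 256.

```bash
cat >> h.py <<'E'
def comps(P,m,lab,mn=30):
    k,L,st,c=cv2.connectedComponentsWithStats(m.astype(np.uint8),connectivity=8)
    for i in range(1,k):
        if st[i,4]<mn: continue
        q=P[L==i];r=cv2.minAreaRect((q[:,:2]*1000).astype(np.float32))
        print(lab,"px",c[i].round(0),"n",len(q),"med",np.median(q,0).round(4),"rect",np.round(r[0],1),np.round(r[1],1),round(r[2],1))
E
python3 - <<'E'
from h import *
d=np.load("w1.npz");px=d["px"];P=d["P"];hsv=cv2.cvtColor(px,cv2.COLOR_BGR2HSV)
H,S,V=[hsv[...,i].astype(int) for i in range(3)];x,y,z=P[...,0],P[...,1],P[...,2]
print(np.median(z[(y<-.2)&(y>-.25)&(x<.45)]))
up=np.indices(z.shape)[0]<205
comps(P,up&(H>105)&(H<130)&(S>130)&(z>.04),"pad")
comps(P,up&(abs(H-28)<8)&(S>120)&(z>.02),"yel")
comps(P,up&(y<-.2)&(z>.028)&(z<.042),"rim")
comps(P,up&(y>-.22)&(z>.085)&(z<.1),"fin")
for a in(.013,): comps(P,up&(y>-.22)&(z>.013)&(z<.023)&(x<.505),"floor",500)
E
```

```text
0.31641903638191055
pad px [ 21. 142.] n 1027 med [0.448  0.0737 0.0591] rect [446.5 -51. ] [283.2  43.5] 89.7
yel px [159.  85.] n 790 med [ 0.5054 -0.082   0.0297] rect [503.  -93.2] [208.9  31.9] 79.0
rim px [428. 106.] n 2792 med [ 0.4657 -0.4549  0.0343] rect [ 477.5 -387.3] [166.2 208. ] 87.8
fin px [67. 32.] n 868 med [ 0.5487 -0.0214  0.092 ] rect [548.9 -19.3] [15.2 40. ] 86.5
fin px [137.  32.] n 795 med [ 0.5459 -0.0863  0.092 ] rect [546.  -85.1] [14.2 39.3] 87.3
fin px [207.  32.] n 742 med [ 0.5433 -0.1512  0.0921] rect [ 543.8 -150.8] [14.2 40.4] 87.8
floor px [154. 115.] n 11141 med [ 0.4741 -0.0696  0.0184] rect [472.2 -51.5] [282.1  74. ] 88.1
```

```bash
python3 -m creep '[[0.13,-0.95,0,0,0.7],[0.13,-0.95,0,0,0.7],[0.13,-0.95,0,0,0.7],[0.13,-0.95,0,0,0.7],[0.13,-0.95,0,0,0.7],[0.13,-0.95,0,0,0.7],[0.12,-0.97,0,0,0.7],[0,0,0,0,0.7]]'
python3 -m creep '[[0,0,0.8,0,0.7],[0,0,0.8,0,0.7],[0,0,0.8,0,0.7],[0,0,0.8,0,0.7],[0,0,0.6,0,0.7],[0,0,0.2,0,0.7],[0,0,0,0,0.7]]'
python3 -c "
from h import *
go(.448,.0745,.034,-2.4)"
```

```text
clock: 3.28
position: [0.4475, 0.0762, 0.1951]
ee_rot: [-3.14, 0.059, 0.0]
force: [-0.7, -1.1, 0.1]
width: 0.702
gripper_force: 0.0
clock: 4.15
position: [0.4474, 0.0727, 0.0352]
ee_rot: [3.14, -0.067, -0.001]
force: [1.1, 0.2, -0.1]
width: 0.699
gripper_force: 0.0
at [0.4474 0.0727 0.0352] yaw -2.45 t 4.15 | UNITS x 0.01 y -0.04 z 0.03 turn -0.01 F [ 1.1  0.2 -0.1] w 0.699 gf 0.0
```

Good position; pinch gently and lift.

```bash
python3 -m creep '[[0,0,0,0,0.2],[0,0,0,0,0.2],[0,0,0,0,0.2],[0,0,0,0,0.2]]' 20
python3 -m creep '[[0.01,0,-0.2,0,0.2],[0.02,0,-0.2,0,0.2],[0.04,0,-0.2,0,0.2],[0.06,0,-0.2,0,0.2]]'
python3 -m creep '[[0,0,0,0,0.8],[0,0,-0.3,0,0.8],[0,0,-0.8,0,0.8],[0,0,-0.9,0,0.8],[0,0,-0.9,0,0.8],[0,0,0,0,0.8]]'
python3 - <<'E'
from h import *
im=vision.get_image("top");cv2.imwrite("pics/t2.png",cv2.resize(im["pixels"][130:280,60:440],None,fx=2,fy=2))
P=cloud(im);hsv=cv2.cvtColor(im["pixels"],cv2.COLOR_BGR2HSV);H,S=hsv[...,0].astype(int),hsv[...,1]
comps(P,(H>105)&(H<130)&(S>130)&(P[...,2]>.04)&(P[...,1]<.15)&(P[...,1]>0),"pad",10)
go(.553,-.0195,.16,-2.4)
E
```

```text
clock: 4.65
position: [0.4477, 0.0733, 0.0354]
ee_rot: [-3.141, 0.066, -0.001]
force: [0.4, -0.5, 0.8]
width: 0.316
gripper_force: 0.0
clock: 5.15
position: [0.453, 0.0731, 0.068]
ee_rot: [-3.141, 0.066, -0.001]
force: [1.2, 0.2, 1.0]
width: 0.2
gripper_force: 0.0
clock: 5.9
position: [0.4544, 0.0736, 0.1861]
ee_rot: [-3.14, 0.066, -0.008]
force: [0.7, 0.2, 0.2]
width: 0.78
gripper_force: 0.0
at [0.4533 0.0732 0.1844] yaw -2.42 t 5.95 | UNITS x 2.59 y 2.21 z 0.61 turn -0.01 F [ 0.5  0.5 -0.5] w 0.795 gf 0.0
```

View pics/t2.png

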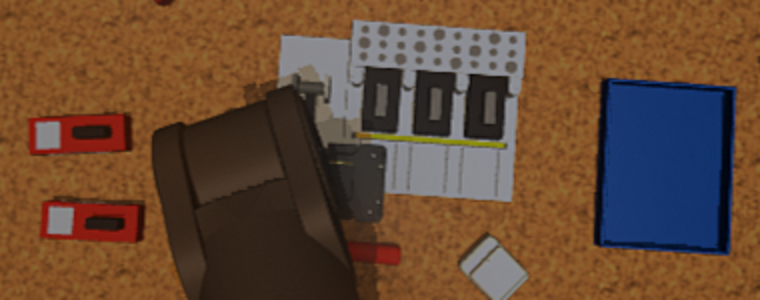

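The top crop shows the arm hiding the lever. The three packs are unmoved and the yellow keeper is at rows 137–145. Gripper force read 0 and the width closed past 32 mm, so I need to see whether the lever is up.

Run:
```python
from h import *
im=vision.get_image("side");im2=vision.get_image("wrist")
P=cloud(im);hsv=cv2.cvtColor(im["pixels"],cv2.COLOR_BGR2HSV);H,S=hsv[...,0].astype(int),hsv[...,1]
ok=(P[...,1]<.15)&(P[...,1]>0)&(P[...,0]>.3)&(P[...,0]<.6)
comps(P,ok&(H>105)&(H<130)&(S>130)&(P[...,2]>.04),"pad",5)
comps(P,(abs(H-28)<8)&(S>120)&(P[...,2]<.06)&(P[...,1]>-.2)&(P[...,0]>.4),"yel",15)
a=cv2.resize(im["pixels"][120:270,200:360],(400,375),interpolation=cv2.INTER_CUBIC);b=cv2.resize(im2["pixels"],(400,300))
c=np.zeros((375,800,3),np.uint8);c[:,:400]=a;c[:300,400:]=b;cv2.imwrite("pics/s3.png",c)
```

```text
pad px [264. 223.] n 51 med [0.4463 0.0788 0.0583] rect [446.3  78.1] [25.3 37. ] 88.1
yel px [281. 193.] n 153 med [ 0.5076 -0.0847  0.028 ] rect [509.7 -88.1] [175.9  15.3] 87.4
```

View pics/s3.png

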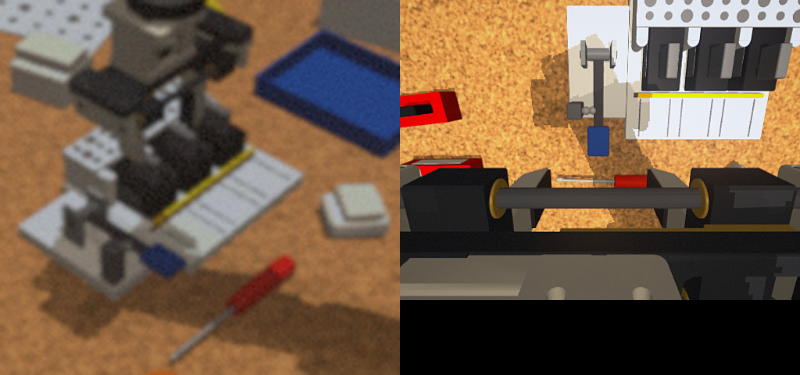

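Lever still down with the pad at the same place: I lifted before the fingers had built up any grip. Repeating with a longer, firmer close.

```bash
python3 -m creep '[[-0.1,-0.05,0.8,0,0.7],[-0.03,0,0.8,0,0.7],[0,0,0.8,0,0.7],[0,0,0.8,0,0.7],[0,0,0.5,0,0.7],[0,0,0.05,0,0.7],[0,0,0,0,0.7]]' 30
python3 -m creep '[[0,0,0,0,0],[0,0,0,0,0],[0,0,0,0,0],[0,0,0,0,0],[0,0,0,0,0],[0,0,0,0,0],[0,0,0,0,0]]'
```

```text
clock: 6.92
position: [0.4474, 0.0753, 0.0332]
ee_rot: [3.141, -0.066, -0.001]
force: [0.1, -0.7, 1.5]
width: 0.699
gripper_force: 0.0
clock: 7.8
position: [0.4476, 0.0753, 0.0332]
ee_rot: [3.141, -0.066, -0.0]
force: [-0.4, -0.5, 0.0]
width: 0.02
gripper_force: 0.0
```

Run:
```python
from h import *
im=vision.get_image("side");im2=vision.get_image("wrist")
P=cloud(im2);hsv=cv2.cvtColor(im2["pixels"],cv2.COLOR_BGR2HSV);H,S=hsv[...,0].astype(int),hsv[...,1]
comps(P,(H>105)&(H<130)&(S>130),"pad",5)
a=cv2.resize(im["pixels"][150:270,200:328],(400,375),interpolation=cv2.INTER_CUBIC);b=cv2.resize(im2["pixels"],(400,300))
c=np.zeros((375,800,3),np.uint8);c[:,:400]=a;c[:300,400:]=b;cv2.imwrite("pics/s4.png",c)
```

```text
pad px [256. 204.] n 1241 med [0.4624 0.0747 0.0589] rect [476.9  73.2] [30.9 75.4] 86.6
pad px [ 53. 297.] n 17 med [0.4745 0.1226 0.1642] rect [474.6 122.9] [1.3 3.8] 0.4
```

View pics/s4.png

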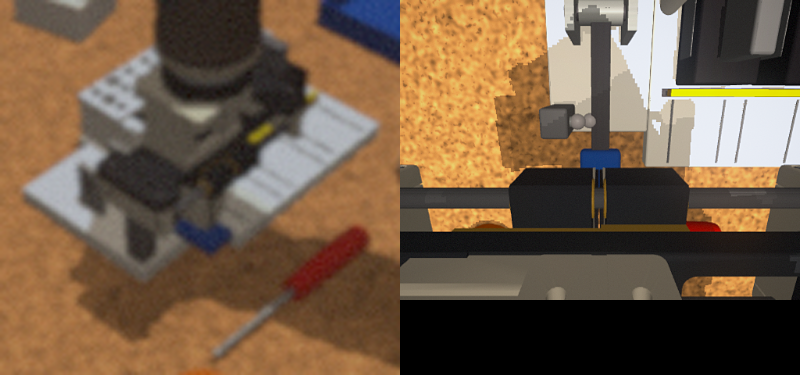

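Run:
```python
from h import *
im=vision.get_image("side");P=cloud(im)
px=im["pixels"]
for v in range(206,236,2):
    print(v,[(u,tuple((P[v,u]*1000).round(0).astype(int)),tuple(px[v,u])) for u in (262,265,268)] if v%4==2 else [(u,tuple((P[v,u]*1000).round(0).astype(int))) for u in (262,265,268)])
go(.448,.0745,.034,-2.4)
```

```text
206 [(262, (np.int64(434), np.int64(105), np.int64(148)), (np.uint8(23), np.uint8(27), np.uint8(35))), (265, (np.int64(427), np.int64(102), np.int64(150)), (np.uint8(32), np.uint8(36), np.uint8(44))), (268, (np.int64(418), np.int64(100), np.int64(154)), (np.uint8(32), np.uint8(28), np.uint8(30)))]
208 [(262, (np.int64(432), np.int64(108), np.int64(144))), (265, (np.int64(421), np.int64(110), np.int64(152))), (268, (np.int64(413), np.int64(107), np.int64(155)))]
210 [(262, (np.int64(425), np.int64(117), np.int64(148)), (np.uint8(50), np.uint8(55), np.uint8(59))), (265, (np.int64(420), np.int64(110), np.int64(147)), (np.uint8(45), np.uint8(55), np.uint8(63))), (268, (np.int64(415), np.int64(104), np.int64(145)), (np.uint8(26), np.uint8(38), np.uint8(42)))]
212 [(262, (np.int64(420), np.int64(123), np.int64(149))), (265, (np.int64(419), np.int64(111), np.int64(140))), (268, (np.int64(413), np.int64(106), np.int64(140)))]
214 [(262, (np.int64(441), np.int64(95), np.int64(108)), (np.uint8(61), np.uint8(65), np.uint8(70))), (265, (np.int64(438), np.int64(86), np.int64(104)), (np.uint8(59),
[... 1812 characters left out ...]
54), np.uint8(51), np.uint8(60))), (268, (np.int64(425), np.int64(88), np.int64(54)), (np.uint8(55), np.uint8(42), np.uint8(50)))]
232 [(262, (np.int64(464), np.int64(65), np.int64(2))), (265, (np.int64(458), np.int64(58), np.int64(0))), (268, (np.int64(453), np.int64(51), np.int64(-1)))]
234 [(262, (np.int64(462), np.int64(67), np.int64(-3)), (np.uint8(35), np.uint8(62), np.uint8(89))), (265, (np.int64(454), np.int64(63), np.int64(-1)), (np.uint8(46), np.uint8(68), np.uint8(96))), (268, (np.int64(448), np.int64(57), np.int64(-2)), (np.uint8(39), np.uint8(65), np.uint8(95)))]
at [0.4476 0.0753 0.0332] yaw -2.42 t 7.95 | UNITS x 0.01 y 0.02 z -0.02 turn -0.00 F [-0.2 -0.3 -0.3] w 0.006 gf 0.0
```

```bash
python3 -m creep '[[0,0,-0.8,0,0.5],[0,0,-0.8,0,0.5],[0,0,-0.8,0,0.5],[0,0,-0.1,0,0.5],[0,0,0,0,0.5],[0,0,0,0,0.5]]'
python3 - <<'E'
from h import *
im=vision.get_image("side");P=cloud(im);x,y,z=P[...,0],P[...,1],P[...,2]
go(.448,.0745,.034,-2.4)
m=(abs(x-.4475)<.02)&(abs(y-.075)<.07)&(z>.085)&(z<.3)
k,L,st,c=cv2.connectedComponentsWithStats(m.astype(np.uint8))
for i in range(1,k):
    if st[i,4]>10:
        q=P[L==i];o=np.argsort(q[:,2])[:6];print(st[i],q[:,2].min().round(3),q[o].round(3).tolist())
cv2.imwrite("pics/s5.png",cv2.resize(im["pixels"][90:270,190:350],(640,720),interpolation=cv2.INTER_CUBIC)[:600])
E
```

```text
clock: 8.7
position: [0.4469, 0.0751, 0.1322]
ee_rot: [3.14, -0.066, -0.003]
force: [-0.5, -0.2, 0.1]
width: 0.494
gripper_force: 0.0
at [0.4469 0.0751 0.1322] yaw -2.42 t 8.75 | UNITS x 0.03 y 0.01 z 2.46 turn -0.00 F [-0.7 -0.6  0.6] w 0.503 gf 0.0
[279 147  10   7  37] 0.261 [[0.459, 0.009, 0.261], [0.457, 0.008, 0.261], [0.451, 0.011, 0.262], [0.441, 0.008, 0.262], [0.449, 0.01, 0.262], [0.438, 0.012, 0.262]]
[242 157  30  20 267] 0.268 [[0.46, 0.133, 0.268], [0.439, 0.143, 0.269], [0.437, 0.131, 0.27], [0.463, 0.133, 0.27], [0.454, 0.136, 0.27], [0.451, 0.144, 0.27]]
[268 166  11  10  39] 0.206 [[0.458, 0.048, 0.206], [0.456, 0.047, 0.207], [0.455, 0.052, 0.207], [0.454, 0.046, 0.21], [0.454, 0.05, 0.212], [0.459, 0.048, 0.213]]
[269 173  11  18 121] 0.162 [[0.444, 0.051, 0.162], [0.44, 0.048, 0.162], [0.441, 0.051, 0.163], [0.448, 0.051, 0.163], [0.436, 0.049, 0.165], [0.451, 0.052, 0.165]]
[254 187   9  14  85] 0.164 [[0.44, 0.103, 0.164], [0.44, 0.099, 0.168], [0.438, 0.105, 0.17], [0.439, 0.108, 0.171], [0.44, 0.099, 0.171], [0.439, 0.104, 0.172]]
```

View pics/s5.png

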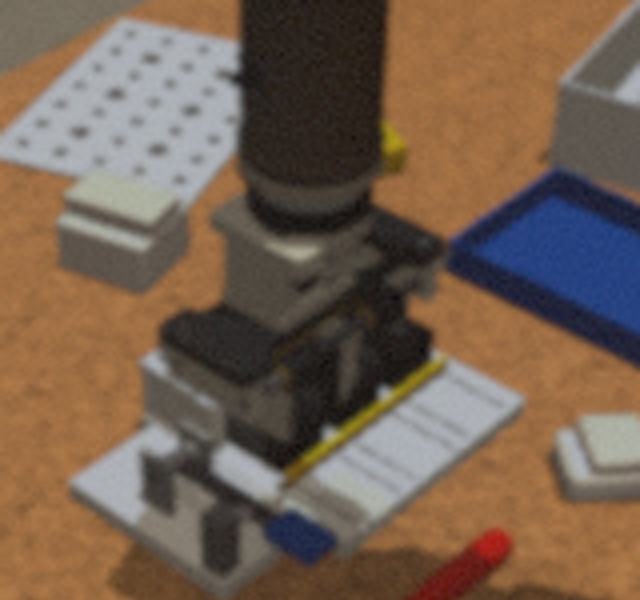

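The crop shows the open fingers above the blue pad, at about (300,535), with the lever still down. Finger tips in the cloud end near z 0.163 while the reported TCP z is 0.132. I'll check the tool constants before relying on that offset.

Run:
```python
from h import *
print([(a,getattr(arm,a)) for a in dir(arm) if not a.startswith("_")])
im=vision.get_image("top");im2=vision.get_image("wrist");P=cloud(im2)
print(im2["position"],readout.observe()["position"])
x,y,z=P[...,0],P[...,1],P[...,2]
m=(abs(y-.075)<.06)&(z>.1)&(abs(x-.447)<.03)
q=P[m];print(len(q),np.percentile(q[:,2],[0,1,5,20]) if len(q) else 0, q[np.argsort(q[:,2])[:5]].round(3))
```

```text
[('PlanningError', <class 'cell.PlanningError'>), ('tcp_to_grasp', -0.0188)]
[0.51432958 0.07295206 0.32213345] [0.44708508 0.07517312 0.13242968]
53076 [0.16394628 0.17891725 0.22949559 0.25348833] [[0.456 0.099 0.164]
 [0.458 0.101 0.164]
 [0.456 0.05  0.164]
 [0.451 0.098 0.164]
 [0.447 0.053 0.165]]
```

Both the wrist and side views put the real finger ends about 31 mm above the reported TCP, and that also explains the missed pinch. I'll use true tip z = reported + 0.031.

```bash
python3 -m creep '[[0,0,0.6,0,0.7],[0,0,0.8,0,0.7],[0,0,0.8,0,0.7],[0,0,0.4,0,0.7],[0,0,0.2,0,0.7],[0,0,0.2,0,0.7],[0,0,0.16,0,0.7],[0,0,0,0,0.7]]' 25
python3 -m creep '[[0,0,0,0,0],[0,0,0,0,0],[0,0,0,0,0],[0,0,0,0,0],[0,0,0,0,0],[0,0,0,0,0]]'
```

```text
clock: 9.85
position: [0.4476, 0.0753, 0.0067]
ee_rot: [3.141, -0.066, -0.0]
force: [0.2, -1.0, 0.5]
width: 0.7
gripper_force: 0.0
clock: 10.6
position: [0.4476, 0.0742, 0.0068]
ee_rot: [3.14, -0.067, -0.0]
force: [-0.1, -4.7, 1.4]
width: 0.345
gripper_force: 25.0
```

```bash
python3 -m creep '[[0,0,-0.2,0,0],[0.02,0,-0.2,0,0],[0.04,0,-0.2,0,0],[0.05,0,-0.2,0,0]]'
python3 -m creep '[[0,0,0,0,0.8],[0,0,-0.3,0,0.8],[0,0,-0.8,0,0.8],[0,0,-0.9,0,0.8],[0,0,-0.9,0,0.8],[0.5,1,0,0,0.6],[0.7,1,0,0,0.4],[0,0,0,0,0.4]]'
python3 - <<'E'
from h import *
im=vision.get_image("side");im2=vision.get_image("wrist")
for n,i in(("s",im),("w",im2)):
    P=cloud(i);hsv=cv2.cvtColor(i["pixels"],cv2.COLOR_BGR2HSV);H,S=hsv[...,0].astype(int),hsv[...,1]
    ok=(P[...,1]<.15)&(P[...,1]>0)&(P[...,0]>.3)&(P[...,0]<.6)&(P[...,2]<.15)
    comps(P,ok&(H>105)&(H<130)&(S>130)&(P[...,2]>.04),n+"pad",5)
    if n=="w": comps(P,(P[...,0]>.5)&(P[...,2]>.08)&(P[...,2]<.1),"fin")
go(.552,-.0195,.105,-2.4)
E
```

```text
clock: 11.1
position: [0.4526, 0.0742, 0.0392]
ee_rot: [3.14, -0.068, 0.001]
force: [4.2, -5.5, -1.9]
width: 0.348
gripper_force: 25.0
clock: 12.1
position: [0.4978, -0.0101, 0.1552]
ee_rot: [3.14, -0.074, 0.001]
force: [-0.2, -0.3, -0.7]
width: 0.524
gripper_force: 0.0
spad px [261. 205.] n 94 med [0.4587 0.0761 0.1176] rect [488.9  53.4] [ 41.1 110.7] 52.0
wpad px [168. 214.] n 112 med [0.4818 0.0698 0.1056] rect [481.3  71.8] [30.5  8.2] 72.8
fin px [339. 130.] n 868 med [ 0.5474 -0.083   0.092 ] rect [546.8 -84.7] [14.5 39.8] 87.2
fin px [412. 130.] n 1018 med [ 0.5448 -0.1472  0.0918] rect [ 544.  -150.2] [14.8 40. ] 88.3
fin px [265. 130.] n 744 med [ 0.5502 -0.0186  0.0922] rect [549.3 -18.9] [14.  38.8] 87.5
fin px [169. 179.] n 431 med [0.508  0.0723 0.0863] rect [511.   74.9] [21.9 20.9] 0.1
at [ 0.4962 -0.0064  0.1549] yaw -2.44 t 12.2 | UNITS x 1.41 y 0.27 z 1.25 turn -0.01 F [ 0.5  0.5 -0.1] w 0.438 gf 0.0
```

Lever is up (pad z 0.118). Now old0: go over its fin, descend, grip and pull out.

```bash
cat >> h.py <<'E'
def arc(x,y,yw,N):
    "N rows of equal tool-frame shift and turn"
    s=readout.observe();y0=yaw(s);d=np.array([x,y])-s["position"][:2];t=((yw-y0+180)%360-180)
    a=np.radians(y0+t*np.arange(N)/N);e=np.exp(1j*a)
    w=(d[0]+1j*d[1])/e.sum()   # tool y = -90 deg
    print("at",s["position"].round(4),"yaw",y0.round(2),"t",round(s["clock"],2),"gf",round(s["gripper_force"],1),"w",round(s["width"],3),"| %d ROWS x %.3f y %.3f turn %.3f"%(N,w.real/.04,-w.imag/.04,-t/4/N))
E
python3 -m creep '[[0.7,0.15,0,0,0.4],[0.64,0.12,0,0,0.4],[0,0,0.8,0,0.4],[0,0,0.8,0,0.4],[0,0,0.8,0,0.4],[0,0,0.4,0,0.4],[0,0,0.2,0,0.4],[0,0,0.15,0,0.4],[0,0,0,0,0.4]]' 35
python3 -m creep '[[0,0,0,0,0],[0,0,0,0,0],[0,0,0,0,0],[0,0,0,0,0]]'
python3 -c "
from h import *
go(.549,-.019,.029,-2.4)"
```

```text
clock: 13.32
position: [0.5499, -0.0198, 0.0292]
ee_rot: [-3.141, 0.066, -0.001]
force: [-0.0, 0.4, -0.2]
width: 0.398
gripper_force: 0.0
clock: 13.82
position: [0.5499, -0.0198, 0.0291]
ee_rot: [-3.141, 0.066, -0.001]
force: [-0.5, -0.6, 2.2]
width: 0.152
gripper_force: 35.0
at [ 0.5499 -0.0198  0.0291] yaw -2.41 t 13.82 | UNITS x -0.02 y -0.02 z 0.00 turn -0.00 F [-0.5 -0.6  2.2] w 0.152 gf 35.0
```

```bash
python3 -m creep '[[-0.15,0,0,0,0],[-0.3,0,0,0,0],[-0.35,0,0,0,0],[-0.35,0,0,0,0],[-0.35,0,0,0,0],[0,0,-0.2,0,0],[0,0,-0.6,0,0],[0,0,-0.8,0,0],[0,0,-0.8,0,0],[0,0,-0.3,0,0],[0,0,0,0,0]]'
python3 -c "
from h import *
arc(.4146,-.4104,87.7,23)"
```

```text
clock: 15.2
position: [0.4895, -0.0174, 0.1368]
ee_rot: [3.141, -0.067, -0.0]
force: [-0.7, -0.2, -4.2]
width: 0.15
gripper_force: 35.0
at [ 0.4895 -0.0174  0.1368] yaw -2.43 t 15.2 gf 35.0 w 0.15 | 23 ROWS x -0.378 y 0.301 turn -0.980
```

```bash
python3 -m creep '[[-0.378,0.301,0,-0.98,0],[-0.378,0.301,0,-0.98,0],[-0.378,0.301,0,-0.98,0],[-0.378,0.301,0,-0.98,0],[-0.378,0.301,0,-0.98,0],[-0.378,0.301,0,-0.98,0],[-0.378,0.301,0,-0.98,0],[-0.378,0.301,0,-0.98,0],[-0.378,0.301,0,-0.98,0],[-0.378,0.301,0,-0.98,0],[-0.378,0.301,0,-0.98,0],[-0.378,0.301,0,-0.98,0]]'
python3 -m creep '[[-0.378,0.301,0,-0.98,0],[-0.378,0.301,0,-0.98,0],[-0.378,0.301,0,-0.98,0],[-0.378,0.301,0,-0.98,0],[-0.378,0.301,0,-0.98,0],[-0.378,0.301,0,-0.98,0],[-0.378,0.301,0,-0.98,0],[-0.378,0.301,0,-0.98,0],[-0.378,0.301,0,-0.98,0],[-0.378,0.301,0,-0.98,0],[-0.378,0.301,0,-0.98,0],[0,0,0,0,0]]'
python3 -c "
from h import *
go(.4146,-.4104,.017,87.7)"
```

```text
clock: 16.7
position: [0.3676, -0.208, 0.1353]
ee_rot: [-2.903, -1.195, 0.003]
force: [-0.1, -0.2, -4.8]
width: 0.151
gripper_force: 35.0
clock: 18.2
position: [0.4144, -0.4107, 0.1347]
ee_rot: [-2.264, -2.174, 0.0]
force: [-0.3, 0.0, -3.9]
width: 0.152
gripper_force: 35.0
at [ 0.4144 -0.4107  0.1347] yaw 87.69 t 18.2 | UNITS x 0.01 y 0.01 z 2.94 turn -0.00 F [-0.3  0.  -3.9] w 0.152 gf 35.0
```

```bash
python3 -m creep '[[0,0,0.6,0,0],[0,0,0.8,0,0],[0,0,0.8,0,0],[0,0,0.4,0,0],[0,0,0.2,0,0],[0,0,0.14,0,0],[0,0,0,0,0],[0,0,0.03,0,0]]'
python3 -m creep '[[0,0,0,0,0.4],[0,0,0,0,0.4],[0,0,0,0,0.4],[0,0,-0.3,0,0.4],[0,0,-0.7,0,0.4],[0,0,-0.9,0,0.4],[0,0,-0.9,0,0.4],[0,0,0,0,0.4]]'
python3 -c "
from h import *
arc(.5466,-.0855,-2.4,23)"
```

```text
clock: 19.2
position: [0.4155, -0.4109, 0.0188]
ee_rot: [2.264, 2.176, 0.0]
force: [0.4, -0.2, -3.6]
width: 0.145
gripper_force: 35.0
clock: 20.2
position: [0.4168, -0.4118, 0.1339]
ee_rot: [2.26, 2.173, 0.001]
force: [0.2, -0.7, 0.6]
width: 0.4
gripper_force: 0.0
at [ 0.4168 -0.4118  0.1339] yaw 87.74 t 20.2 gf 0.0 w 0.4 | 23 ROWS x 0.388 y -0.170 turn 0.980
```

```bash
python3 -m creep '[[0.388,-0.17,0,0.98,0.4],[0.388,-0.17,0,0.98,0.4],[0.388,-0.17,0,0.98,0.4],[0.388,-0.17,0,0.98,0.4],[0.388,-0.17,0,0.98,0.4],[0.388,-0.17,0,0.98,0.4],[0.388,-0.17,0,0.98,0.4],[0.388,-0.17,0,0.98,0.4],[0.388,-0.17,0,0.98,0.4],[0.388,-0.17,0,0.98,0.4],[0.388,-0.17,0,0.98,0.4],[0.388,-0.17,0,0.98,0.4]]'
python3 -m creep '[[0.388,-0.17,0,0.98,0.4],[0.388,-0.17,0,0.98,0.4],[0.388,-0.17,0,0.98,0.4],[0.388,-0.17,0,0.98,0.4],[0.388,-0.17,0,0.98,0.4],[0.388,-0.17,0,0.98,0.4],[0.388,-0.17,0,0.98,0.4],[0.388,-0.17,0,0.98,0.4],[0.388,-0.17,0,0.98,0.4],[0.388,-0.17,0,0.98,0.4],[0.388,-0.17,0,0.98,0.4],[0,0,0,0,0.4]]'
python3 - <<'E'
from h import *
go(.5466,-.0855,.029,-2.4)
im=vision.get_image("top");P=cloud(im);z=P[...,2];x,y=P[...,0],P[...,1]
comps(P,(x>.3)&(x<.6)&(y<-.25)&(y>-.48)&(z>.066)&(z<.09),"trayfin",10)
comps(P,(x>.3)&(x<.6)&(y<-.28)&(y>-.48)&(z>.038)&(z<.05),"traypack",10)
E
```

```text
clock: 21.7
position: [0.4153, -0.2121, 0.1299]
ee_rot: [-2.946, -1.089, 0.001]
force: [-0.2, -0.2, -0.1]
width: 0.402
gripper_force: 0.0
clock: 23.2
position: [0.5452, -0.0837, 0.1297]
ee_rot: [-3.141, 0.063, 0.0]
force: [-0.8, -0.8, -0.7]
width: 0.403
gripper_force: 0.0
at [ 0.5452 -0.0837  0.1297] yaw -2.31 t 23.2 | UNITS x 0.04 y 0.04 z 2.52 turn 0.02 F [-0.8 -0.8 -0.7] w 0.403 gf 0.0
trayfin px [408. 240.] n 102 med [ 0.4152 -0.4096  0.0785] rect [ 415.6 -412.5] [40.6 13.9] 87.9
traypack px [392. 238.] n 758 med [ 0.4183 -0.3784  0.0448] rect [ 416.6 -388.3] [122.4  46.4] 88.1
```

Old0 lies flat in the tray (fin at (416,-412), top z 0.0785). Next is old1.

```bash
python3 -m creep '[[0.04,0.04,0.8,0.02,0.4],[0,0,0.8,0,0.4],[0,0,0.5,0,0.4],[0,0,0.25,0,0.4],[0,0,0.17,0,0.4],[0,0,0,0,0.4],[0,0,0,0,0],[0,0,0,0,0],[0,0,0,0,0],[0,0,0,0,0]]'
python3 -m creep '[[-0.15,0,0,0,0],[-0.3,0,0,0,0],[-0.35,0,0,0,0],[-0.35,0,0,0,0],[-0.35,0,0,0,0],[0,0,-0.2,0,0],[0,0,-0.6,0,0],[0,0,-0.8,0,0],[0,0,-0.8,0,0],[0,0,-0.3,0,0],[0,0,0,0,0]]'
python3 -c "
from h import *
arc(.4805,-.413,87.7,23)"
```

```text
clock: 24.5
position: [0.5465, -0.0861, 0.0294]
ee_rot: [-3.141, 0.068, -0.001]
force: [-1.0, 0.1, 1.7]
width: 0.15
gripper_force: 35.0
clock: 25.88
position: [0.4863, -0.0837, 0.1373]
ee_rot: [3.141, -0.069, 0.001]
force: [0.5, -0.1, -2.8]
width: 0.152
gripper_force: 35.0
at [ 0.4863 -0.0837  0.1373] yaw -2.51 t 25.88 gf 35.0 w 0.152 | 23 ROWS x -0.264 y 0.297 turn -0.981
```

```bash
python3 -m creep '[[-0.264,0.297,0,-0.98,0],[-0.264,0.297,0,-0.98,0],[-0.264,0.297,0,-0.98,0],[-0.264,0.297,0,-0.98,0],[-0.264,0.297,0,-0.98,0],[-0.264,0.297,0,-0.98,0],[-0.264,0.297,0,-0.98,0],[-0.264,0.297,0,-0.98,0],[-0.264,0.297,0,-0.98,0],[-0.264,0.297,0,-0.98,0],[-0.264,0.297,0,-0.98,0],[-0.264,0.297,0,-0.98,0]]'
python3 -m creep '[[-0.264,0.297,0,-0.98,0],[-0.264,0.297,0,-0.98,0],[-0.264,0.297,0,-0.98,0],[-0.264,0.297,0,-0.98,0],[-0.264,0.297,0,-0.98,0],[-0.264,0.297,0,-0.98,0],[-0.264,0.297,0,-0.98,0],[-0.264,0.297,0,-0.98,0],[-0.264,0.297,0,-0.98,0],[-0.264,0.297,0,-0.98,0],[-0.264,0.297,0,-0.98,0],[0,0,0,0,0]]'
python3 -c "
from h import *
go(.4812,-.413,.0145,87.7)"
```

```text
clock: 27.38
position: [0.4139, -0.2548, 0.1355]
ee_rot: [-2.904, -1.193, 0.003]
force: [-0.1, -0.7, -2.1]
width: 0.151
gripper_force: 35.0
clock: 28.88
position: [0.48, -0.4126, 0.1349]
ee_rot: [-2.265, -2.173, 0.0]
force: [-1.1, 0.8, -3.4]
width: 0.152
gripper_force: 35.0
at [ 0.48   -0.4126  0.1349] yaw 87.62 t 28.88 | UNITS x -0.01 y 0.03 z 3.01 turn -0.02 F [-1.1  0.8 -3.4] w 0.152 gf 35.0
```

```bash
python3 -m creep '[[0,0.03,0.6,0,0],[0,0,0.8,0,0],[0,0,0.8,0,0],[0,0,0.4,0,0],[0,0,0.2,0,0],[0,0,0.15,0,0],[0,0,0.05,0,0],[0,0,0,0,0]]'
python3 -m creep '[[0,0,0,0,0.4],[0,0,0,0,0.4],[0,0,0,0,0.4],[0,0,-0.3,0,0.4],[0,0,-0.7,0,0.4],[0,0,-0.9,0,0.4],[0,0,-0.9,0,0.4],[0,0,0,0,0.4]]'
python3 -c "
from h import *
arc(.5440,-.1515,-2.4,23)"
```

```text
clock: 29.88
position: [0.4821, -0.4129, 0.0178]
ee_rot: [2.266, 2.175, 0.0]
force: [0.1, -0.2, -2.7]
width: 0.151
gripper_force: 35.0
clock: 30.88
position: [0.4838, -0.4139, 0.1334]
ee_rot: [2.262, 2.171, 0.002]
force: [-0.5, -0.5, -0.5]
width: 0.398
gripper_force: 0.0
at [ 0.4838 -0.4139  0.1334] yaw 87.66 t 30.88 gf 0.0 w 0.398 | 23 ROWS x 0.274 y -0.175 turn 0.979
```

```bash
python3 -m creep '[[0.274,-0.175,0,0.98,0.4],[0.274,-0.175,0,0.98,0.4],[0.274,-0.175,0,0.98,0.4],[0.274,-0.175,0,0.98,0.4],[0.274,-0.175,0,0.98,0.4],[0.274,-0.175,0,0.98,0.4],[0.274,-0.175,0,0.98,0.4],[0.274,-0.175,0,0.98,0.4],[0.274,-0.175,0,0.98,0.4],[0.274,-0.175,0,0.98,0.4],[0.274,-0.175,0,0.98,0.4],[0.274,-0.175,0,0.98,0.4]]'
python3 -m creep '[[0.274,-0.175,0,0.98,0.4],[0.274,-0.175,0,0.98,0.4],[0.274,-0.175,0,0.98,0.4],[0.274,-0.175,0,0.98,0.4],[0.274,-0.175,0,0.98,0.4],[0.274,-0.175,0,0.98,0.4],[0.274,-0.175,0,0.98,0.4],[0.274,-0.175,0,0.98,0.4],[0.274,-0.175,0,0.98,0.4],[0.274,-0.175,0,0.98,0.4],[0.274,-0.175,0,0.98,0.4],[0,0,0,0,0.4]]'
python3 -c "
from h import *
go(.5440,-.1515,.029,-2.4)"
```

```text
clock: 32.38
position: [0.4586, -0.262, 0.1291]
ee_rot: [-2.947, -1.087, 0.001]
force: [0.2, -0.6, 0.6]
width: 0.401
gripper_force: 0.0
clock: 33.88
position: [0.5421, -0.1493, 0.129]
ee_rot: [-3.141, 0.065, 0.0]
force: [0.3, -0.2, 0.7]
width: 0.398
gripper_force: 0.0
at [ 0.5421 -0.1493  0.129 ] yaw -2.38 t 33.88 | UNITS x 0.05 y 0.05 z 2.50 turn 0.00 F [ 0.3 -0.2  0.7] w 0.398 gf 0.0
```

```bash
python3 -m creep '[[0.05,0.05,0.8,0,0.4],[0,0,0.8,0,0.4],[0,0,0.5,0,0.4],[0,0,0.25,0,0.4],[0,0,0.15,0,0.4],[0,0,0,0,0.4],[0,0,0,0,0],[0,0,0,0,0],[0,0,0,0,0],[0,0,0,0,0]]'
python3 -m creep '[[-0.15,0,0,0,0],[-0.3,0,0,0,0],[-0.35,0,0,0,0],[-0.35,0,0,0,0],[-0.35,0,0,0,0],[0,0,-0.2,0,0],[0,0,-0.6,0,0],[0,0,-0.8,0,0],[0,0,-0.8,0,0],[0,0,-0.3,0,0],[0,0,0,0,0]]'
python3 -c "
from h import *
arc(.5470,-.4156,87.7,23)"
```

```text
clock: 35.12
position: [0.5439, -0.1521, 0.0294]
ee_rot: [-3.141, 0.068, -0.0]
force: [-0.1, 0.9, 1.0]
width: 0.15
gripper_force: 35.0
clock: 36.5
position: [0.4837, -0.1497, 0.1372]
ee_rot: [3.141, -0.069, 0.0]
force: [0.6, 0.8, -3.9]
width: 0.152
gripper_force: 35.0
at [ 0.4837 -0.1497  0.1372] yaw -2.5 t 36.5 gf 35.0 w 0.152 | 23 ROWS x -0.151 y 0.293 turn -0.980
```

```bash
python3 -m creep '[[-0.151,0.293,0,-0.98,0],[-0.151,0.293,0,-0.98,0],[-0.151,0.293,0,-0.98,0],[-0.151,0.293,0,-0.98,0],[-0.151,0.293,0,-0.98,0],[-0.151,0.293,0,-0.98,0],[-0.151,0.293,0,-0.98,0],[-0.151,0.293,0,-0.98,0],[-0.151,0.293,0,-0.98,0],[-0.151,0.293,0,-0.98,0],[-0.151,0.293,0,-0.98,0],[-0.151,0.293,0,-0.98,0]]'
python3 -m creep '[[-0.151,0.293,0,-0.98,0],[-0.151,0.293,0,-0.98,0],[-0.151,0.293,0,-0.98,0],[-0.151,0.293,0,-0.98,0],[-0.151,0.293,0,-0.98,0],[-0.151,0.293,0,-0.98,0],[-0.151,0.293,0,-0.98,0],[-0.151,0.293,0,-0.98,0],[-0.151,0.293,0,-0.98,0],[-0.151,0.293,0,-0.98,0],[-0.151,0.293,0,-0.98,0],[0,0,0,0,0]]'
python3 -c "
from h import *
go(.5475,-.4156,.0145,87.7)"
```

```text
clock: 38.0
position: [0.4607, -0.3018, 0.1352]
ee_rot: [-2.903, -1.193, 0.003]
force: [-0.0, -0.3, -2.8]
width: 0.158
gripper_force: 35.0
clock: 39.5
position: [0.5463, -0.415, 0.1347]
ee_rot: [-2.264, -2.173, 0.0]
force: [0.1, -0.1, -4.0]
width: 0.152
gripper_force: 35.0
at [ 0.5463 -0.415   0.1347] yaw 87.65 t 39.5 | UNITS x -0.01 y 0.03 z 3.00 turn -0.01 F [ 0.1 -0.1 -4. ] w 0.152 gf 35.0
```

```bash
python3 -m creep '[[0,0.03,0.6,0,0],[0,0,0.8,0,0],[0,0,0.8,0,0],[0,0,0.4,0,0],[0,0,0.2,0,0],[0,0,0.15,0,0],[0,0,0.05,0,0],[0,0,0,0,0]]'
python3 -m creep '[[0,0,0,0,0.4],[0,0,0,0,0.4],[0,0,0,0,0.4],[0,0,-0.3,0,0.4],[0,0,-0.7,0,0.4],[0,0,-0.9,0,0.4],[0,0,-0.9,0,0.4],[0,0,-0.6,0,0.4]]'
python3 - <<'E'
from h import *
im=vision.get_image("top");P=cloud(im);z=P[...,2];x,y=P[...,0],P[...,1]
cv2.imwrite("pics/t6.png",cv2.resize(im["pixels"][130:280,60:440],None,fx=2,fy=2))
im2=vision.get_image("side");P2=cloud(im2)
for n,Q in(("top",P),("side",P2)):
    x,y,z=Q[...,0],Q[...,1],Q[...,2]
    comps(Q,(x>.3)&(x<.65)&(y>.15)&(y<.5)&(z>.064)&(z<.08),n+" fin",10)
    comps(Q,(x>.3)&(x<.65)&(y>.15)&(y<.5)&(z>.034)&(z<.046),n+" body",150)
go(.5,.336,.16,94)
E
```

```text
clock: 40.5
position: [0.5484, -0.4156, 0.0178]
ee_rot: [2.266, 2.175, 0.0]
force: [-0.3, -0.7, -3.1]
width: 0.15
gripper_force: 35.0
clock: 41.5
position: [0.5488, -0.4157, 0.1564]
ee_rot: [2.264, 2.174, 0.001]
force: [0.2, -0.9, -0.9]
width: 0.398
gripper_force: 0.0
top fin px [105. 196.] n 103 med [0.5027 0.3323 0.0742] rect [503.2 332.9] [14.2 39.8] 5.3
top fin px [111. 242.] n 103 med [0.3916 0.3113 0.0735] rect [392.2 311.5] [39.5 14.1] 87.0
top body px [ 98. 197.] n 750 med [0.4995 0.3649 0.0402] rect [501.2 357.6] [ 45.8 120. ] 4.1
top body px [104. 240.] n 775 med [0.3935 0.3445 0.0401] rect [392.4 336.9] [120.   46.2] 88.7
side fin px [179. 267.] n 107 med [0.501  0.3401 0.0726] rect [503.5 339. ] [15.9 39.4] 3.5
side fin px [218. 285.] n 115 med [0.3906 0.3183 0.0727] rect [392.1 317.4] [39.9 15.6] 88.5
side body px [171. 285.] n 650 med [0.495  0.3774 0.0395] rect [501.6 363.3] [ 47.8 122.3] 4.0
side body px [209. 304.] n 721 med [0.3869 0.3569 0.0393] rect [393.1 341.7] [122.5  48.2] 88.2
at [ 0.55   -0.4163  0.1576] yaw 87.66 t 41.6 | UNITS x 18.85 y 0.07 z -0.06 turn -1.58 F [ 0.3 -0.1  1.1] w 0.4 gf 0.0
```

View pics/t6.png

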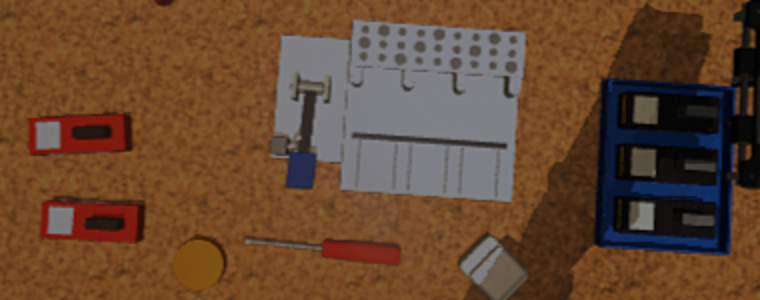

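The top crop shows three black packs flat in the tray, the lanes empty and the keeper sunk (dark slot). The lever pad is up at (301,170), and the reds are unmoved at (78,133) and (92,221). Going to red pack A.

```bash
python3 -m creep '[[0,0,0,-0.82,0.4],[0,0,0,-0.81,0.4],[0.5,0,0,0,0.4],[0.95,0,0,0,0.4],[0.95,0,0,0,0.4],[0.95,0,0,0,0.4],[0.95,0.05,0,0,0.4],[0.95,0.05,0,0,0.4],[0.95,0.05,0,0,0.4],[0.95,0.05,0,0,0.4],[0.95,0,0,0,0.4],[0.95,0,0,0,0.4]]'
python3 -m creep '[[0.95,0,0,0,0.4],[0.95,0,0,0,0.4],[0.95,0,0,0,0.4],[0.95,0,0,0,0.4],[0.95,0,0,0,0.4],[0.95,0,0,0,0.4],[0.95,0,0,0,0.4],[0.95,0,0,0,0.4],[0.95,0,0,0,0.4],[0.7,0,0,0,0.4],[0.5,0,0,0,0.4],[0,0,0,0,0.4]]'
python3 - <<'E'
from h import *
im=vision.get_image("side");Q=cloud(im);x,y,z=Q[...,0],Q[...,1],Q[...,2]
comps(Q,(x>.3)&(x<.65)&(y>.15)&(y<.5)&(z>.064)&(z<.08),"fin",10)
comps(Q,(x>.3)&(x<.65)&(y>.15)&(y<.5)&(z>.034)&(z<.046)," body",150)
go(.5033,.3358,.011,94.2)
E
```

```text
clock: 43.1
position: [0.5285, -0.0511, 0.1532]
ee_rot: [-2.139, -2.3, -0.0]
force: [0.2, 0.3, -0.1]
width: 0.4
gripper_force: 0.0
clock: 44.6
position: [0.4999, 0.3368, 0.1531]
ee_rot: [-2.136, -2.303, 0.0]
force: [0.4, -1.1, -0.5]
width: 0.402
gripper_force: 0.0
fin px [179. 267.] n 109 med [0.5008 0.3397 0.0725] rect [502.7 338.1] [40.1 17. ] 90.0
fin px [218. 285.] n 113 med [0.3902 0.318  0.0726] rect [392.2 317.1] [41.2 15.2] 88.0
 body px [171. 285.] n 655 med [0.4956 0.3781 0.0394] rect [501.6 364. ] [ 48.8 123.5] 4.1
 body px [209. 304.] n 725 med [0.3865 0.357  0.0394] rect [393.4 341.4] [123.3  48. ] 88.4
at [0.5006 0.3351 0.153 ] yaw 94.21 t 44.65 | UNITS x 0.01 y 0.07 z 3.55 turn 0.00 F [0.2 0.3 0.4] w 0.401 gf 0.0
```

```bash
python3 -m creep '[[0,0.07,0.6,0,0.4],[0,0,0.8,0,0.4],[0,0,0.8,0,0.4],[0,0,0.8,0,0.4],[0,0,0.3,0,0.4],[0,0,0.25,0,0.4],[0,0,0,0,0.4],[0,0,0,0,0],[0,0,0,0,0],[0,0,0,0,0],[0,0,0,0,0]]'
python3 -m creep '[[0,0,-0.2,0,0],[0,0,-0.5,0,0],[0,0,-0.8,0,0],[0,0,-0.8,0,0],[0,0,-0.8,0,0],[0,0,-0.6,0,0],[0,0,-0.1,0,0],[0,0,0,0,0]]'
python3 -c "
from h import *
arc(.4766,-.0832,-2.4,25)"
```

```text
clock: 46.02
position: [0.504, 0.3356, 0.0116]
ee_rot: [2.139, 2.301, 0.0]
force: [-1.6, -1.2, 3.5]
width: 0.151
gripper_force: 35.0
clock: 47.02
position: [0.5038, 0.3351, 0.1626]
ee_rot: [2.139, 2.301, -0.001]
force: [0.3, 0.1, -3.8]
width: 0.149
gripper_force: 35.0
at [0.5038 0.3351 0.1626] yaw 94.18 t 47.02 gf 35.0 w 0.149 | 25 ROWS x -0.370 y 0.294 turn 0.966
```

```bash
python3 -m creep '[[-0.37,0.294,0,0.966,0],[-0.37,0.294,0,0.966,0],[-0.37,0.294,0,0.966,0],[-0.37,0.294,0,0.966,0],[-0.37,0.294,0,0.966,0],[-0.37,0.294,0,0.966,0],[-0.37,0.294,0,0.966,0],[-0.37,0.294,0,0.966,0],[-0.37,0.294,0,0.966,0],[-0.37,0.294,0,0.966,0],[-0.37,0.294,0,0.966,0],[-0.37,0.294,0,0.966,0]]'
python3 -m creep '[[-0.37,0.294,0,0.966,0],[-0.37,0.294,0,0.966,0],[-0.37,0.294,0,0.966,0],[-0.37,0.294,0,0.966,0],[-0.37,0.294,0,0.966,0],[-0.37,0.294,0,0.966,0],[-0.37,0.294,0,0.966,0],[-0.37,0.294,0,0.966,0],[-0.37,0.294,0,0.966,0],[-0.37,0.294,0,0.966,0],[-0.37,0.294,0,0.966,0],[-0.37,0.294,0,0.966,0]]'
python3 -m creep '[[-0.37,0.294,0,0.966,0],[0,0,0,0,0],[0,0,0,0,0]]'
python3 - <<'E'
from h import *
go(.4766,-.0832,.031,-2.4)
im=vision.get_image("wrist");px=im["pixels"];cv2.imwrite("pics/w7.png",px);P=cloud(im)
hsv=cv2.cvtColor(px,cv2.COLOR_BGR2HSV);H,S=hsv[...,0].astype(int),hsv[...,1]
comps(P,((H<6)|(H>174))&(S>150)&(P[...,2]>.1),"red",100)
E
```

```text
clock: 48.52
position: [0.5845, 0.1287, 0.1632]
ee_rot: [2.875, 1.267, 0.0]
force: [-0.4, -0.6, -2.9]
width: 0.154
gripper_force: 35.0
clock: 50.02
position: [0.4905, -0.071, 0.1633]
ee_rot: [-3.141, -0.033, -0.0]
force: [-0.5, 0.2, -3.3]
width: 0.151
gripper_force: 35.0
clock: 50.4
position: [0.4773, -0.0819, 0.1634]
ee_rot: [-3.141, 0.065, -0.001]
force: [0.0, 0.9, -3.7]
width: 0.151
gripper_force: 35.0
at [ 0.4773 -0.0819  0.1634] yaw -2.38 t 50.4 | UNITS x -0.02 y 0.03 z 3.31 turn 0.01 F [ 0.   0.9 -3.7] w 0.151 gf 35.0
red px [254. 153.] n 6857 med [ 0.5165 -0.0832  0.1924] rect [523.7 -83.2] [45.7 77.1] 87.7
```

View pics/w7.png

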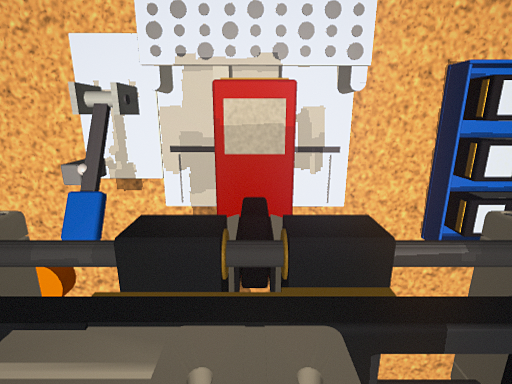

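The wrist view shows the red pack held straight, contact end toward the bridge and over the middle lane. The lever is up at the left with its blue pad at (83,217). Lower it and slide.

```bash
python3 -m creep '[[-0.02,0.03,0.6,0,0],[0,0,0.8,0,0],[0,0,0.8,0,0],[0,0,0.6,0,0],[0,0,0.3,0,0],[0,0,0.15,0,0],[0,0,0.1,0,0],[0,0,0,0,0]]'
python3 -m creep '[[0.2,0,0,0,0],[0.3,0,0,0,0],[0.3,0,0,0,0],[0.3,0,0,0,0],[0.3,0,0,0,0],[0.2,0,0,0,0],[0,0,0,0,0]]'
python3 -c "
from h import *
go(.5465,-.0861,.029,-2.4)"
```

```text
clock: 51.45
position: [0.4766, -0.0835, 0.0297]
ee_rot: [3.141, -0.066, 0.002]
force: [-0.6, -0.0, -2.7]
width: 0.154
gripper_force: 35.0
clock: 52.32
position: [0.5407, -0.0863, 0.0295]
ee_rot: [3.141, -0.066, -0.0]
force: [-2.8, 0.1, 4.3]
width: 0.15
gripper_force: 35.0
at [ 0.5407 -0.0863  0.0295] yaw -2.42 t 52.33 | UNITS x 0.14 y -0.01 z 0.01 turn -0.00 F [-2.8  0.1  4.3] w 0.15 gf 35.0
```

```bash
python3 -m creep '[[0.08,0,0,0,0],[0.07,0,0,0,0],[0.05,0,0,0,0],[0,0,0,0,0]]'
python3 -m creep '[[0.05,0,0,0,0],[0.05,0,0,0,0],[0,0,0,0,0]]'
```

```text
clock: 52.82
position: [0.5467, -0.0866, 0.0294]
ee_rot: [3.141, -0.067, -0.004]
force: [-8.4, 0.4, 11.0]
width: 0.15
gripper_force: 35.0
clock: 53.2
position: [0.5484, -0.0867, 0.0294]
ee_rot: [-3.141, 0.067, 0.01]
force: [-17.0, 1.0, 19.3]
width: 0.15
gripper_force: 35.0
```

```bash
python3 -m creep '[[0,0,0,0,0.4],[0,0,0,0,0.4],[0,0,0,0,0.4],[0,0,-0.3,0,0.4],[0,0,-0.8,0,0.4],[0,0,-0.9,0,0.4],[0,0,-0.9,0,0.4],[0,0,-0.3,0,0.4],[0,0,0,0,0.4]]'
python3 - <<'E'
from h import *
for n in("top","side","wrist"):
    im=vision.get_image(n);Q=cloud(im);x,y,z=Q[...,0],Q[...,1],Q[...,2]
    v=np.indices(z.shape)[0]
    comps(Q,(x>.3)&(x<.65)&(y>.15)&(y<.5)&(z>.064)&(z<.08)&(n!="wrist"),n+"fin",10)
    comps(Q,(x>.3)&(x<.65)&(y>.15)&(y<.5)&(z>.034)&(z<.046)&(n!="wrist"),n+" body",150)
    comps(Q,(x>.5)&(x<.6)&(y<-.05)&(y>-.12)&(z>.085)&(z<.098),n+" lanefin",10)
arc(.3922,.3145,88.5,23)
E
```

```text
clock: 54.32
position: [0.5525, -0.0867, 0.1581]
ee_rot: [3.141, -0.066, 0.003]
force: [0.4, 0.3, -1.0]
width: 0.404
gripper_force: 0.0
topfin px [111. 242.] n 104 med [0.3917 0.3113 0.0739] rect [392.2 312.2] [40.1 14.1] 87.2
top body px [104. 241.] n 780 med [0.3932 0.3443 0.0401] rect [392.3 337. ] [120.7  46.2] 88.6
sidefin px [218. 285.] n 116 med [0.3901 0.3189 0.0728] rect [392.5 316.6] [40.4 15.9] 87.8
side body px [209. 304.] n 726 med [0.3867 0.3571 0.0393] rect [392.8 341.2] [122.7  48.2] 88.8
side lanefin px [271. 172.] n 48 med [ 0.5503 -0.0828  0.0902] rect [550.1 -84.8] [16.  39.6] 86.2
wrist lanefin px [255. 189.] n 620 med [ 0.5511 -0.0866  0.0924] rect [549.9 -86.8] [13.2 39.1] 87.3
at [ 0.5511 -0.0867  0.156 ] yaw -2.42 t 54.48 gf 0.0 w 0.398 | 23 ROWS x 0.174 y -0.492 turn -0.988
```

```bash
python3 -m creep '[[0.174,-0.492,0,-0.988,0.4],[0.174,-0.492,0,-0.988,0.4],[0.174,-0.492,0,-0.988,0.4],[0.174,-0.492,0,-0.988,0.4],[0.174,-0.492,0,-0.988,0.4],[0.174,-0.492,0,-0.988,0.4],[0.174,-0.492,0,-0.988,0.4],[0.174,-0.492,0,-0.988,0.4],[0.174,-0.492,0,-0.988,0.4],[0.174,-0.492,0,-0.988,0.4],[0.174,-0.492,0,-0.988,0.4],[0.174,-0.492,0,-0.988,0.4]]'
python3 -m creep '[[0.174,-0.492,0,-0.988,0.4],[0.174,-0.492,0,-0.988,0.4],[0.174,-0.492,0,-0.988,0.4],[0.174,-0.492,0,-0.988,0.4],[0.174,-0.492,0,-0.988,0.4],[0.174,-0.492,0,-0.988,0.4],[0.174,-0.492,0,-0.988,0.4],[0.174,-0.492,0,-0.988,0.4],[0.174,-0.492,0,-0.988,0.4],[0.174,-0.492,0,-0.988,0.4],[0.174,-0.492,0,-0.988,0.4],[0,0,0,0,0.4]]'
python3 - <<'E'
from h import *
im=vision.get_image("side");Q=cloud(im);x,y,z=Q[...,0],Q[...,1],Q[...,2]
comps(Q,(x>.25)&(x<.65)&(y>.15)&(y<.5)&(z>.064)&(z<.08),"fin",10)
comps(Q,(x>.25)&(x<.65)&(y>.15)&(y<.5)&(z>.034)&(z<.046)," body",150)
go(.3922,.3145,.011,88.4)
E
```

```text
clock: 55.98
position: [0.5521, 0.158, 0.1572]
ee_rot: [2.9, 1.209, -0.0]
force: [0.8, 1.1, 1.1]
width: 0.396
gripper_force: 0.0
clock: 57.48
position: [0.3916, 0.3154, 0.1574]
ee_rot: [-2.246, -2.196, 0.0]
force: [0.6, -0.2, -0.6]
width: 0.402
gripper_force: 0.0
fin px [218. 285.] n 117 med [0.3905 0.3176 0.0725] rect [392.1 317.3] [40.7 14.5] 88.5
 body px [209. 304.] n 721 med [0.3868 0.3567 0.0394] rect [393.  341.7] [121.8  48. ] 88.9
at [0.3928 0.3147 0.1573] yaw 88.55 t 57.52 | UNITS x -0.00 y -0.02 z 3.66 turn 0.04 F [-0.3  0.8  0.2] w 0.398 gf 0.0
```

```bash
python3 -m creep '[[0,-0.02,0.6,0.04,0.4],[0,0,0.8,0,0.4],[0,0,0.8,0,0.4],[0,0,0.8,0,0.4],[0,0,0.4,0,0.4],[0,0,0.26,0,0.4],[0,0,0,0,0.4],[0,0,0,0,0],[0,0,0,0,0],[0,0,0,0,0],[0,0,0,0,0]]'
python3 -m creep '[[0,0,-0.2,0,0],[0,0,-0.5,0,0],[0,0,-0.8,0,0],[0,0,-0.8,0,0],[0,0,-0.8,0,0],[0,0,-0.6,0,0],[0,0,-0.1,0,0],[0,0,0,0,0]]'
python3 -c "
from h import *
arc(.4740,-.1492,-2.4,25)"
```

```text
clock: 58.9
position: [0.3925, 0.3146, 0.0112]
ee_rot: [2.254, 2.189, 0.0]
force: [-2.0, -0.9, 4.7]
width: 0.151
gripper_force: 35.0
clock: 59.9
position: [0.3923, 0.314, 0.1622]
ee_rot: [2.254, 2.188, -0.001]
force: [-0.6, -0.4, -3.6]
width: 0.152
gripper_force: 35.0
at [0.3923 0.314  0.1622] yaw 88.31 t 59.9 gf 35.0 w 0.152 | 25 ROWS x -0.298 y 0.430 turn 0.907
```

```bash
python3 -m creep '[[-0.298,0.43,0,0.907,0],[-0.298,0.43,0,0.907,0],[-0.298,0.43,0,0.907,0],[-0.298,0.43,0,0.907,0],[-0.298,0.43,0,0.907,0],[-0.298,0.43,0,0.907,0],[-0.298,0.43,0,0.907,0],[-0.298,0.43,0,0.907,0],[-0.298,0.43,0,0.907,0],[-0.298,0.43,0,0.907,0],[-0.298,0.43,0,0.907,0],[-0.298,0.43,0,0.907,0]]'
python3 -m creep '[[-0.298,0.43,0,0.907,0],[-0.298,0.43,0,0.907,0],[-0.298,0.43,0,0.907,0],[-0.298,0.43,0,0.907,0],[-0.298,0.43,0,0.907,0],[-0.298,0.43,0,0.907,0],[-0.298,0.43,0,0.907,0],[-0.298,0.43,0,0.907,0],[-0.298,0.43,0,0.907,0],[-0.298,0.43,0,0.907,0],[-0.298,0.43,0,0.907,0],[-0.298,0.43,0,0.907,0]]'
python3 -m creep '[[-0.298,0.43,0,0.907,0],[0,0,0,0,0],[0,0,0,0,0]]'
python3 - <<'E'
from h import *
go(.4740,-.1492,.029,-2.4)
im=vision.get_image("wrist");px=im["pixels"];P=cloud(im)
hsv=cv2.cvtColor(px,cv2.COLOR_BGR2HSV);H,S=hsv[...,0].astype(int),hsv[...,1]
comps(P,((H<6)|(H>174))&(S>150)&(P[...,2]>.1),"red",100)
E
```

```text
clock: 61.4
position: [0.5286, 0.109, 0.1628]
ee_rot: [2.907, 1.191, -0.0]
force: [1.5, -0.4, -4.1]
width: 0.15
gripper_force: 35.0
clock: 62.9
position: [0.4855, -0.1323, 0.1628]
ee_rot: [3.141, 0.028, 0.0]
force: [0.2, 0.3, -3.7]
width: 0.151
gripper_force: 35.0
clock: 63.28
position: [0.4748, -0.1482, 0.1629]
ee_rot: [-3.141, 0.065, -0.001]
force: [0.7, -0.0, -3.6]
width: 0.148
gripper_force: 35.0
at [ 0.4748 -0.1482  0.1629] yaw -2.37 t 63.27 | UNITS x -0.02 y 0.03 z 3.35 turn 0.01 F [ 0.7 -0.  -3.6] w 0.148 gf 35.0
red px [254. 153.] n 6866 med [ 0.5138 -0.1495  0.1922] rect [ 521.1 -149.4] [45.7 77.1] 87.8
```

Held straight and level, matching the first pack. Lower it and slide into lane 2.

```bash
python3 -m creep '[[-0.02,0.03,0.6,0,0],[0,0,0.8,0,0],[0,0,0.8,0,0],[0,0,0.6,0,0],[0,0,0.3,0,0],[0,0,0.15,0,0],[0,0,0.1,0,0],[0,0,0,0,0]]'
python3 -m creep '[[0.2,0,0,0,0],[0.3,0,0,0,0],[0.3,0,0,0,0],[0.3,0,0,0,0],[0.3,0,0,0,0],[0.2,0,0,0,0],[0.08,0,0,0,0],[0.07,0,0,0,0],[0.05,0,0,0,0],[0,0,0,0,0]]'
python3 -m creep '[[0.05,0,0,0,0],[0.05,0,0,0,0],[0,0,0,0,0]]'
```

```text
clock: 64.32
position: [0.4744, -0.1498, 0.0293]
ee_rot: [3.141, -0.065, 0.002]
force: [0.3, -0.7, -3.2]
width: 0.155
gripper_force: 35.0
clock: 65.58
position: [0.5451, -0.1529, 0.0291]
ee_rot: [3.141, -0.066, -0.003]
force: [-7.7, 0.3, 7.5]
width: 0.15
gripper_force: 35.0
clock: 65.95
position: [0.5459, -0.153, 0.0291]
ee_rot: [-3.141, 0.066, 0.011]
force: [-18.6, 1.4, 20.0]
width: 0.15
gripper_force: 35.0
```

```bash
python3 -m creep '[[0,0,0,0,0.4],[0,0,0,0,0.4],[0,0,0,0,0.4],[0,0,-0.3,0,0.4],[0,0,-0.8,0,0.4],[0,0,-0.9,0,0.4],[0,0,-0.9,0,0.4],[0,0,-0.3,0,0.4],[-0.5,-0.4,0,0,0.2],[-0.5,-0.9,0,0,0],[0,0,0,0,0]]'
python3 - <<'E'
from h import *
for n in("side","wrist"):
    im=vision.get_image(n);Q=cloud(im);x,y,z=Q[...,0],Q[...,1],Q[...,2]
    comps(Q,(x>.5)&(x<.6)&(y<-.05)&(y>-.19)&(z>.083)&(z<.098),n+" lanefin",10)
cv2.imwrite("pics/w8.png",im["pixels"])
go(.449,.0745,.10,-2.4)
E
```

```text
clock: 67.32
position: [0.5106, -0.0963, 0.1567]
ee_rot: [-3.14, 0.059, 0.002]
force: [-0.4, -0.2, 0.4]
width: 0.119
gripper_force: 0.0
side lanefin px [285. 163.] n 56 med [ 0.546  -0.1492  0.0895] rect [ 547.2 -151.1] [39.2 19.7] 3.9
side lanefin px [272. 172.] n 60 med [ 0.5486 -0.0818  0.0897] rect [550.3 -84.8] [16.5 44.6] 86.9
wrist lanefin px [240. 148.] n 711 med [ 0.5499 -0.0866  0.0922] rect [549.3 -86.5] [13.7 39.6] 87.0
wrist lanefin px [313. 148.] n 747 med [ 0.5474 -0.1515  0.0922] rect [ 546.7 -152.5] [14.4 39.4] 87.8
at [ 0.5119 -0.0992  0.1569] yaw -2.33 t 67.42 | UNITS x -1.75 y -4.27 z 1.42 turn 0.02 F [-0.5 -0.7  1.3] w 0.038 gf 0.0
```

View pics/w8.png

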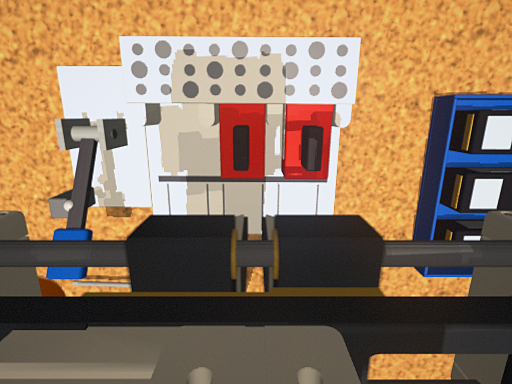

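Both reds are home in lanes 1 and 2: fins at (242,148) and (313,148) px, rears just beyond the keeper slot at row 179, and flush with each other. The lever is up at the left. Now press it with closed fingers.

```bash
python3 -m creep '[[-0.35,-0.86,0,0,0],[-0.35,-0.86,0,0,0],[-0.35,-0.85,0,0,0],[-0.35,-0.85,0,0,0],[-0.35,-0.85,0,0,0],[0,0,0.5,0,0],[0,0,0.6,0,0],[0,0,0.3,0,0],[0,0,0,0,0]]'
python3 -c "
from h import *
go(.449,.0745,.027,-2.4)"
```

```text
clock: 68.55
position: [0.4489, 0.0736, 0.1002]
ee_rot: [3.14, -0.067, -0.003]
force: [-1.0, 0.1, 0.1]
width: 0.008
gripper_force: 0.0
at [0.4489 0.0736 0.1002] yaw -2.44 t 68.55 | UNITS x 0.00 y -0.02 z 1.83 turn -0.01 F [-1.   0.1  0.1] w 0.008 gf 0.0
```

```bash
python3 -m creep '[[0,0,0.4,0,0],[0,0,0.3,0,0],[0,0,0.3,0,0],[0,0,0.3,0,0],[0,0,0.2,0,0]]'
python3 -c "
from h import *
go(.449,.0745,.027,-2.4)"
```

```text
clock: 69.18
position: [0.4484, 0.0741, 0.0402]
ee_rot: [3.14, -0.065, -0.002]
force: [-2.0, -0.4, 5.2]
width: 0.002
gripper_force: 2.5
at [0.4484 0.0741 0.0402] yaw -2.38 t 69.17 | UNITS x 0.01 y -0.01 z 0.33 turn 0.01 F [-2.  -0.4  5.2] w 0.002 gf 2.5
```

```bash
python3 -m creep '[[0,0,0.12,0,0],[0,0,0.12,0,0],[0,0,0.1,0,0],[0,0,0.06,0,0],[0,0,0,0,0]]'
python3 -m creep '[[0,0,-0.2,0,0],[0,0,-0.6,0,0],[0,0,-0.9,0,0],[0,0,-0.9,0,0],[0,0,-0.4,0,0],[0,0.6,0,0,0],[0,0.9,0,0,0],[0,0.9,0,0,0],[0,0,0,0,0]]'
python3 - <<'E'
from h import *
for n in("top","side","wrist"):
    im=vision.get_image(n);P=cloud(im);hsv=cv2.cvtColor(im["pixels"],cv2.COLOR_BGR2HSV);H,S=hsv[...,0].astype(int),hsv[...,1]
    x,y,z=P[...,0],P[...,1],P[...,2]
    ok=(y<.15)&(y>0)&(x>.3)&(x<.6)&(z<.15)
    comps(P,ok&(H>105)&(H<130)&(S>130)&(z>.04),n+"pad",5)
    comps(P,(abs(H-28)<8)&(S>120)&(z<.06)&(y>-.2)&(x>.4)&(y<.1),n+"yel",15)
    comps(P,(x>.5)&(x<.6)&(y<-.05)&(y>-.19)&(z>.083)&(z<.098),n+" lanefin",10)
    if n!="side": cv2.imwrite(f"pics/{n}9.png",im["pixels"])
E
```

```text
clock: 69.8
position: [0.4495, 0.0743, 0.0263]
ee_rot: [3.141, -0.065, 0.002]
force: [-7.2, -4.0, 29.8]
width: 0.004
gripper_force: 15.3
clock: 70.92
position: [0.4449, -0.0245, 0.1448]
ee_rot: [3.14, -0.073, 0.0]
force: [0.4, 0.5, 0.4]
width: 0.005
gripper_force: 0.0
topyel px [303. 202.] n 50 med [ 0.5031 -0.158   0.0292] rect [ 503.8 -156.9] [48.7  6.6] 87.4
top lanefin px [278. 181.] n 98 med [ 0.5491 -0.0891  0.0925] rect [549.4 -89.7] [14.  39.2] 87.3
top lanefin px [305. 183.] n 96 med [ 0.546  -0.1548  0.0923] rect [ 546.3 -154.8] [39.3 14. ] 0.9
sidepad px [265. 224.] n 98 med [0.4428 0.0782 0.0586] rect [446.6  76.9] [28.6 43.2] 85.7
sideyel px [293. 185.] n 44 med [ 0.5031 -0.1424  0.0276] rect [ 507.6 -140.4] [67.6 16.3] 84.3
side lanefin px [272. 172.] n 60 med [ 0.5486 -0.0812  0.0901] rect [549.6 -85.2] [17.3 40.7] 87.2
wristpad px [160. 186.] n 1353 med [0.4473 0.0735 0.0599] rect [446.5  74.4] [31.7 44.5] 87.6
wristyel px [313. 119.] n 998 med [ 0.5053 -0.0856  0.0295] rect [505.6 -81.7] [190.8   5.1] 87.6
wristyel px [328. 197.] n 18 med [ 0.4105 -0.1098  0.0005] rect [ 409.7 -109.3] [4.8 6.4] 70.7
wristyel px [194. 203.] n 19 med [0.4099 0.0551 0.0006] rect [409.5  55.5] [4.6 6.8] 66.1
wristyel px [179. 209.] n 16 med [0.4026 0.0742 0.0005] rect [402.8  73.6] [8.9 2.9] 66.4
wrist lanefin px [330.  63.] n 1051 med [ 0.5493 -0.0849  0.092 ] rect [549.1 -86.1] [14.7 39.6] 88.1
wrist lanefin px [412.  63.] n 1190 med [ 0.5468 -0.1499  0.0918] rect [ 546.2 -151.7] [15.3 39.7] 87.1
```

View pics/wrist9.png

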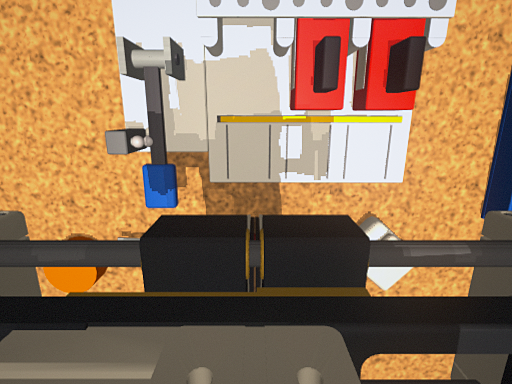

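The lever is latched down: the pad at (160,186) reads z 0.059, and the yellow keeper stands at z 0.0295 behind both home red packs. The robot touches nothing, so I'm handing in.

```bash
python3 -m creep '[[0,0,0,0,0],[0,0,0,0,0]]'; python3 -c "
from cell import sign_off
print(sign_off())"
```

```text
clock: 71.32
position: [0.4452, -0.0209, 0.1448]
ee_rot: [-3.141, 0.063, -0.0]
force: [0.5, 0.0, 0.4]
width: 0.004
gripper_force: 0.0
the job is handed in; nothing more can be done
None
```

The job is handed in at 71 s: the three used packs lie flat in the return tray, the two red packs present are home in lanes 1 and 2 (lane 0 is empty), and the lever is latched down with the keeper up behind them.

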